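# Pry open the charging dock and snap the battery home

## Robot

A 6-joint arm with a two-finger parallel gripper is mounted at the origin on a cart in front of the work surface, level with it; the furniture and walls round the work are solid. World frame = base frame: x ahead of the robot, y to its left, z up, the work surface at z = 0. Lengths are in m, angles in rad, forces in N, time in s.
With the tool pointing down it reaches from about 0.225 to 0.875 m from the base axis. Payload 3.4 kg.
Tool frame: the origin (TCP) lies midway between the tips of the shut fingers; the grasp point (between the pads) lies 19 mm behind it (manip.grip_point_offset is the distance from the TCP to the grasp point, in m); z points along the fingers, y is the line along which they close (so a half turn about z gives the same grasp; the last joint's range is limited). The gripper opens to 85 mm and grips with 20 to 120 N. Pads are 22 mm wide; open, the fingers measure 114 mm over their backs; the gripper's body (76 mm by 85 mm) begins 54 mm behind the grasp point. The pads swing forward as they close: fully open they stand 13 mm farther back than shut.
Start: joints at [-0.121, 0.276, 1.505, -0, 1.361, -0.121], TCP at [0.575, -0, 0.231] pointing down, gripper open.
Joint ranges: [-2.89, 2.89], [-0.75, 2.08], [0.22, 2.7], [-1.18, 4.32], [0.11, 2.71], [-2.7, 2.7]. Speed limits (rad/s): [2.57, 2.57, 3.14, 3.14, 3.14, 3.14].

## Interface

Orientations are given as a unit quaternion [w, x, y, z].
In Python, from rig import manip gives the robot as it stands.
- The arm moves only by the shell command python3 -m handwheel 'ROWS' [FORCE]. ROWS is JSON, a list of rows, each an object with "translation": the shift along the tool's x, y, z in m, a list of three; "angular": the turn, a rotation vector about the tool's x, y, z in degrees, a list of three; "hand": the closure, from 0 (fully open) to 1 (shut). A call has 1 to 10 rows; each row shifts and turns the commanded pose from where the row before left it, along the tool's axes as they then stand; what a row does not reach is not made up. A row lasts 1/12 s, in which the tool goes at most 41.7 mm and 7.16 degrees, less where a joint would pass 70% of its speed; a pose out of reach is approached as far as the arm can. A call with a gripper value outside its range is refused whole. The fingers move at their own pace and stop on an object; FORCE is the grip in N (left out, the last holds). Time passes only in rows, so rows that do not move let the fingers close. It gives the time, the measured TCP pose, the force, the opening and the grip force at its end, in the units of the state.
- manip.get_state(): the state, without advancing time (a new reading comes with each control period).
- manip.get_image(name): name is "scene" or "side" or "wrist"; returns the picture (384x512x3 uint8, red, green, blue); there is no depth.
- manip.camera_info(name): a dict with "camera_matrix" (3x3 intrinsics, pixels), "k1" (the pictures are not rectified: a ray, as slopes to the right and down, at radius r is drawn at 1 + k1 r^2 times it, then the intrinsics apply), "eye" and "orientation" of the camera in the world; the wrist camera has in their place "tool_from_camera" (4x4, takes a point from camera to tool coordinates, whose origin is the TCP and whose axes are the flange's). Camera axes: x right, y down, z forward; pixel columns grow to the right and rows downward; lengths in m; the calibration is good to about 2 mm. A picture is of the moment at which its call begins: read the wrist's pose just before it. camera_info takes no time and is no camera call.
- manip.sign_off(): hands the job in; it is judged then, once.
The state is a dict: "clock": time; "qpos": joint angles; "qd": joint speeds; "effort": joint torques, N m; "position": TCP position; "ee_rot": TCP orientation; "contact_force": force on the tool from outside, world axes, zero at the start; "moment": the same for the moment, N m; "width": finger opening in m; "gripper_force": force on a finger pad.
Only numpy, scipy, OpenCV 4.12 (cv2) and the standard library are available. Lean on these libraries where they do the work, as an engineer would, in place of code of your own. Each camera call takes 0.05 s, during which the arm holds its last target. There are 200 camera calls.

## Task

The battery in the charging dock was never clicked in. Pick up the teal pin tool, lever the dock's sprung dust cover open by its orange tab with the tool (not with the gripper itself) and lay the tool back flat on the table, clear of the dock; then, with the bare gripper fingers, press down on the middle of the battery's top until both its ends have snapped fully home, and keep pressing on it firmly but not brutally: finish while still pressing. Leave the loose gear, mouse and wheel where they are.

Things in the scene. Friction and masses are not known exactly. Their poses are not given: they have to be found in the camera images.
- dock: Fixed grey charging dock. Origin: middle of its underside; x from its front (orange tab) to its back (hinge), y along its length, z up. Base 92 x 176 x 10 mm. Its open well holds the battery lengthwise along y; well floor 10 mm, walls 31 mm above the table; an orange sprung catch at each end. Shut, the cover hides all under a hood 75 x 154 mm, top 55 mm above the table.
- cover (a joint): Clear bluish dust cover, hinged along y at the dock's back (37 mm behind its centre, 27 mm up). 0 = shut, 2.2 rad = fully open, leaning back, rim 90 mm above the table. A snap catch in mid-front holds it shut: lifting the tab with about 3 N over the first 7 mm (0.1 rad) frees it; the hinge spring then swings it fully open in 1 to 3 s and it stays there.
- pry_tab (a point): Middle of the outer edge of the cover's orange tab, on its underside. Tab: 36 mm wide along y, 3 mm thick, stands out 14 mm in front of the cover's front wall. Shut: underside 28 mm above the table, 18 mm above the dock's base (which reaches to 7 mm behind this point); room in front is free. Moves with the cover; axes as the dock's when shut.
- battery_top (a point): Middle of the top face of the grey battery, 48 x 104 x 26 mm, 0.13 to 0.21 kg, long side along the dock's y; z up. It stands loose on the two catches in the well, top about 45 mm above the table. Pressed in the middle with 8 to 16 N it sinks 9 mm; the push drops suddenly as each end snaps over its catch, one end often before the other. Home: level, top 36 mm above the table.
- tool_center (a point): Centre (half-way up) of the teal pin tool: flat bar 19 mm wide, 100 mm long along its own y, 8.5 mm thick, 22 g, lying flat on the table right of the dock. Either end serves as the blade. x is across the bar, z up.
- gear_center (a point): Bystander: centre of a loose pink gear, 38 mm across, 12 mm high, flat on the table.
- mouse_center (a point): Bystander: centre of a loose black computer mouse, 97 x 68 x 38 mm, on the table.
- wheel_center (a point): Bystander: centre of a loose blue wheel, 52 mm across, 20 mm high, flat on the table.
Not all that is in view belongs to the job. What is shaped like the part that bears tool_center but blue is not meant.

How it is judged:
By the outcome, as a careful person would: the job done as asked, in the order asked, and still so for the second after the job is handed in, while the arm keeps its last pose, push and grip.
It also fails if it takes over 61 s, if anything falls off the work surface, if the arm or the gripper's body presses on something with over 40 N, if the wrist force passes 120 N, or if a joint passes its speed limit or range.

## Working session

There is one attempt and no reset: what is moved stays moved. The work goes in short steps, Python scripts to look and compute and a shell command to move; the robot and the scene stay as the last step left them, time stands still between calls to the robot, and variables do not carry over. Pictures are saved under pics/ and viewed, at most 10 in all, crops included, and the job is handed in when it is done.

```bash
ls; mkdir -p pics; python3 - <<'E'
from rig import manip
import cv2,numpy as np
print(manip.get_state()); 
for n in("scene","side","wrist"): print(n,manip.camera_info(n))
a=manip.get_image("scene");b=manip.get_image("side")
cv2.imwrite("pics/a.png",a[:,:,::-1]);cv2.imwrite("pics/b.png",b[:,:,::-1])
print(manip.grip_point_offset)
E
```

```text
pics
{'clock': 0.0, 'qpos': array([-1.20995650e-01,  2.76618087e-01,  1.50613875e+00, -2.80853466e-06,
        1.36071314e+00, -1.20965286e-01]), 'qd': array([ 4.64149351e-04,  9.17666724e-04,  1.18406296e-03, -7.20110731e-05,
        4.29468836e-05, -6.31478016e-04]), 'effort': array([ 6.20495921e-04, -4.16768074e+01, -2.45808578e+01, -1.52056768e-04,
        1.11346930e-02,  1.69860516e-05]), 'position': array([5.74465701e-01, 6.10688532e-05, 2.30424316e-01]), 'ee_rot': array([-7.38138228e-04,  7.07116997e-01,  7.07095942e-01, -5.79859871e-04]), 'contact_force': array([ 0.12471057,  0.27819934, -0.37818263]), 'moment': array([ 0.01136753, -0.01798205, -0.02982727]), 'gripper_force': 0.0, 'width': 0.08524123650706744}
scene {'camera_matrix': array([[442.29217054,   0.        , 262.07160349],
       [  0.        , 442.29217054, 199.38006693],
       [  0.        ,   0.        ,   1.        ]]), 'k1': -0.08610790215033826, 'eye': array([ 0.17080917, -0.76776913,  0.96426841]), 'orientation': array([-0.34435339,  0.91079346, -0.21176224,  0.08386157])}
side {'camera_matrix': array([[40
[... 179 characters left out ...]
 array([ 0.18398206, -0.83908513,  0.5754305 ]), 'orientation': array([-0.48282509,  0.85108799, -0.17518821,  0.10880375])}
wrist {'camera_matrix': array([[326.99920551,   0.        , 258.26471846],
       [  0.        , 326.99920551, 193.17342766],
       [  0.        ,   0.        ,   1.        ]]), 'k1': -0.06847221838708188, 'tool_from_camera': array([[ 3.96507331e-04, -9.59868285e-01, -2.80450918e-01,
         7.23083005e-02],
       [ 9.99999921e-01,  3.81029121e-04,  1.09714493e-04,
         1.94953309e-04],
       [ 1.54850422e-06, -2.80450940e-01,  9.59868361e-01,
        -1.42992284e-01],
       [ 0.00000000e+00,  0.00000000e+00,  0.00000000e+00,
         1.00000000e+00]])}
0.0187
```

View pics/a.png

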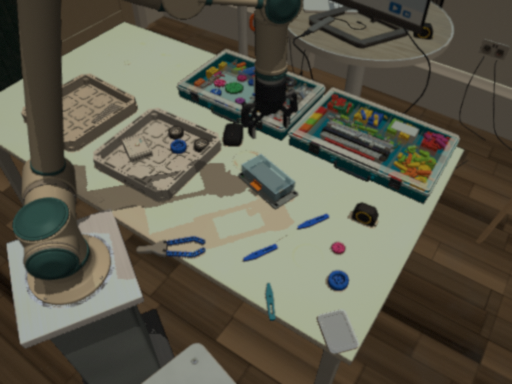

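View pics/b.png

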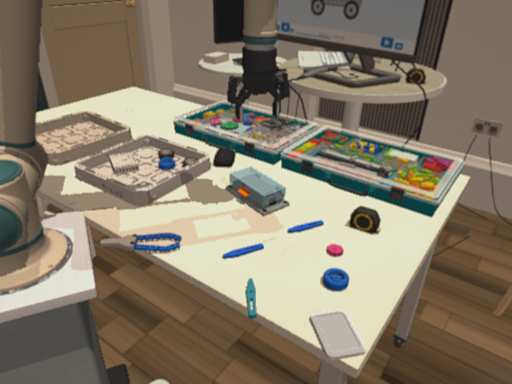

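The scene view shows the dock at about (268,180), its orange tab at (256,185), and the teal tool from (268,284) to (271,318). The blue look-alikes are at (260,252) and (313,222).

```bash
cat > h.py <<'E'
from rig import manip
import cv2,numpy as np
from scipy.spatial.transform import Rotation as R
def rot(q): return R.from_quat([q[1],q[2],q[3],q[0]]).as_matrix()
def cam(n,st=None):
    c=manip.camera_info(n)
    if n!="wrist": return c,rot(c["orientation"]),np.array(c["eye"])
    T=c["tool_from_camera"];st=st or manip.get_state();A=rot(st["ee_rot"])
    return c,A@T[:3,:3],st["position"]+A@T[:3,3]
def pt(n,uv,z,st=None):
    c,A,e=cam(n,st)
    p=cv2.undistortPoints(np.array(uv,float).reshape(-1,1,2),c["camera_matrix"],np.array([c["k1"],0,0,0]))[:,0]
    d=np.c_[p,np.ones(len(p))]@A.T
    return e+d*((z-e[2])/d[:,2])[:,None]
def proj(n,P,st=None):
    c,A,e=cam(n,st);q=(np.array(P,float).reshape(-1,3)-e)@A
    return cv2.projectPoints(q,np.zeros(3),np.zeros(3),c["camera_matrix"],np.array([c["k1"],0,0,0]))[0][:,0]
def seg(im,lo,hi,roi):
    h=cv2.cvtColor(im,cv2.COLOR_RGB2HSV);m=cv2.inRange(h,lo,hi);k=np.zeros_like(m);x0,y0,x1,y1=roi;k[y0:y1,x0:x1]=255
    return m&k
E
python3 - <<'E'
from h import *
for n,r,ro in(("scene",(255,275,285,330),(235,165,275,200)),("side",(240,270,265,325),(225,170,260,205))):
    im=cv2.imread("pics/%s.png"%("a" if n=="scene" else "b"))[:,:,::-1].copy()
    for nm,lo,hi,rr,z in(("tool",(80,100,40),(98,255,255),r,.006),("tab",(3,150,100),(20,255,255),ro,.029)):
        m=seg(im,lo,hi,rr);v,u=np.nonzero(m);P=pt(n,np.c_[u,v],z)[:,:2];c=P.mean(0);
        w,V=np.linalg.eigh(np.cov((P-c).T));pr=(P-c)@V
        mid=c+V@((pr.max(0)+pr.min(0))/2)
        print(n,nm,len(u),c,mid,"ext",np.ptp(pr,0),"dir",V[:,1],np.degrees(np.arctan2(V[1,1],V[0,1])))
E
python3 - <<'E'
import cv2
a=cv2.imread("pics/a.png")[135:335,220:360]
cv2.imwrite("pics/c.png",cv2.resize(a,None,fx=3,fy=3,interpolation=cv2.INTER_CUBIC)[:600])
E
```

```text
scene tool 132 [ 0.42427591 -0.31151482] [ 0.42370768 -0.31229757] ext [0.01356496 0.09525055] dir [0.36696768 0.93023369] 68.4712728430238
scene tab 52 [0.54946145 0.02793902] [0.54966998 0.0283051 ] ext [0.01586499 0.03752286] dir [-0.25086535  0.96802199] 104.52872508736428
side tool 217 [ 0.42286895 -0.3155058 ] [ 0.42331602 -0.31461961] ext [0.01479806 0.10140558] dir [0.36808986 0.92979022] 68.4021377073753
side tab 74 [0.55295917 0.03113442] [0.55234443 0.03404508] ext [0.02748658 0.055558  ] dir [0.15334567 0.98817261] 81.17913679890488
```

View pics/c.png

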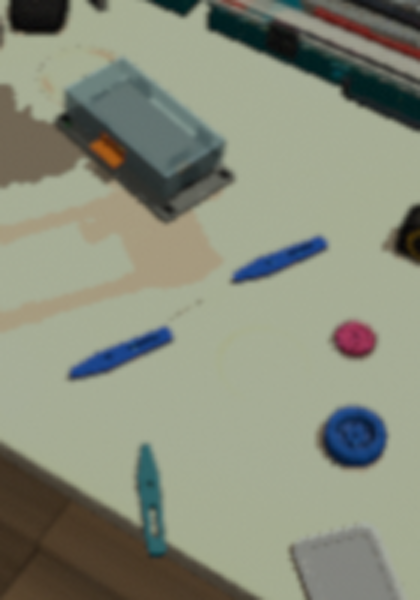

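The crop shows the dock with its cover shut, base corners near scene pixels (242,175), (275,207) and (297,194). The teal tool lies clear of everything else.

```bash
python3 - <<'E'
from h import *
P=pt("scene",[(241.7,175),(275,207.3),(297.3,194)],.01)[:,:2];print(P)
f=P[0]-P[1];s=P[2]-P[1];print(np.linalg.norm(f),np.linalg.norm(s),np.degrees(np.arctan2(f[1],f[0])),np.degrees(np.arctan2(s[1],s[0])))
print("center",P[0]/2+P[2]/2)
a=np.arctan2(f[1],f[0])-np.pi/2
for nm,c in(("near tool TCP target",np.array([.4235,-.3135])),):
    d=np.array([np.cos(np.radians(68.4)),np.sin(np.radians(68.4))]);g=c-.015*d;print(g)
E
```

```text
[[ 0.53962514  0.10181425]
 [ 0.5710294  -0.05658572]
 [ 0.65302566 -0.03984242]]
0.16148305944228053 0.08368826387789349 101.21399849585318 11.540901123731873
center [0.5963254  0.03098592]
[ 0.41797813 -0.32744665]
```

```bash
r='{"translation":[-0.0327,-0.0157,0.007],"angular":[0,0,0],"hand":0}'; python3 -m handwheel '[{"translation":[-0.0327,-0.0157,0.007],"angular":[0,0,0],"hand":0},{"translation":[-0.0327,-0.0157,0.007],"angular":[0,0,0],"hand":0},{"translation":[-0.0327,-0.0157,0.007],"angular":[0,0,0],"hand":0},{"translation":[-0.0327,-0.0157,0.007],"angular":[0,0,0],"hand":0},{"translation":[-0.0327,-0.0157,0.007],"angular":[0,0,0],"hand":0},{"translation":[-0.0327,-0.0157,0.007],"angular":[0,0,0],"hand":0},{"translation":[-0.0327,-0.0157,0.007],"angular":[0,0,0],"hand":0},{"translation":[-0.0327,-0.0157,0.007],"angular":[0,0,0],"hand":0},{"translation":[-0.0327,-0.0157,0.007],"angular":[0,0,0],"hand":0},{"translation":[-0.0327,-0.0157,0.007],"angular":[0,0,0],"hand":0}]'
python3 -m handwheel '[{"translation":[0,0,0],"angular":[0,0,7.1],"hand":0},{"translation":[0,0,0],"angular":[0,0,7.1],"hand":0},{"translation":[0,0,0],"angular":[0,0,7.1],"hand":0},{"translation":[0,0,0],"angular":[0,0,0.3],"hand":0},{"translation":[0,0,0],"angular":[0,0,0],"hand":0},{"translation":[0,0,0],"angular":[0,0,0],"hand":0}]'
python3 - <<'E'
from h import *
st=manip.get_state();im=manip.get_image("wrist");cv2.imwrite("pics/w1.png",im[:,:,::-1])
m=seg(im,(80,100,40),(98,255,255),(0,0,512,384));n,l,s,_=cv2.connectedComponentsWithStats(m);k=1+s[1:,4].argmax();print(s[k])
v,u=np.nonzero(l==k);P=pt("wrist",np.c_[u,v],.0085,st)[:,:2];rect=cv2.minAreaRect(P.astype(np.float32)*1000);print(rect,cv2.boxPoints(rect))
A=rot(st["ee_rot"]);print(st["position"],A[:,0],st["qpos"],st["clock"])
E
```

```text
clock: 0.93
position: [0.4168, -0.3282, 0.1607]
ee_rot: [-0.0, 0.707, 0.707, 0.0]
contact_force: [0.1, -0.5, -0.5]
width: 0.0857
gripper_force: 0.0
clock: 1.43
position: [0.418, -0.3268, 0.1612]
ee_rot: [-0.0, 0.826, 0.563, -0.0]
contact_force: [0.5, 1.1, -0.2]
width: 0.0851
gripper_force: 0.0
[ 250  104   18  108 1388]
((424.5675354003906, -310.26678466796875), (99.2527847290039, 15.416242599487305), 68.99989318847656) [[ 399.5868  -353.83463]
 [ 413.97906 -359.35934]
 [ 449.54828 -266.69894]
 [ 435.156   -261.17422]]
[ 0.4180031  -0.32678237  0.16115556] [3.65484629e-01 9.30817359e-01 1.76190576e-04] [-7.94738383e-01  2.59928643e-01  1.71107528e+00  5.62079534e-05
  1.17090451e+00 -4.20606893e-01] 1.4333
```

View pics/w1.png

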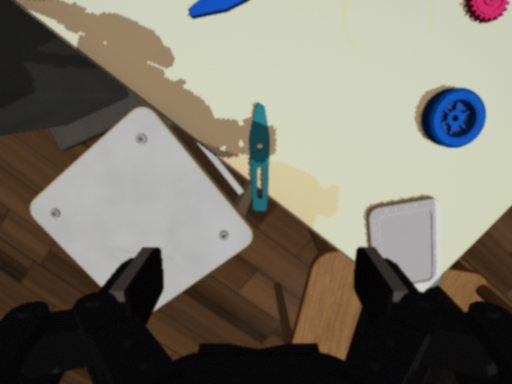

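The wrist view shows the tool running from (259,104) to (260,211), aligned with the gripper. Its near end sits at the table edge.

```bash
python3 -m handwheel '[{"translation":[0.008,0,0.03],"angular":[0,0,0],"hand":0.4},{"translation":[0,0,0.035],"angular":[0,0,0],"hand":0.4},{"translation":[0,0,0.035],"angular":[0,0,0],"hand":0.4},{"translation":[0,0,0.03],"angular":[0,0,0],"hand":0.4},{"translation":[0,0,0.018],"angular":[0,0,0],"hand":0.4},{"translation":[0,0,0.006],"angular":[0,0,0],"hand":0.4},{"translation":[0,0,0.003],"angular":[0,0,0],"hand":0.4},{"translation":[0,0,0],"angular":[0,0,0],"hand":0.4}]' 80
python3 -m handwheel '[{"translation":[0,0,0],"angular":[0,0,0],"hand":0.7},{"translation":[0,0,0],"angular":[0,0,0],"hand":1},{"translation":[0,0,0],"angular":[0,0,0],"hand":1},{"translation":[0,0,0],"angular":[0,0,0],"hand":1},{"translation":[0,0,0],"angular":[0,0,0],"hand":1},{"translation":[0,0,0],"angular":[0,0,0],"hand":1},{"translation":[0,0,0],"angular":[0,0,0],"hand":1},{"translation":[0,0,0],"angular":[0,0,0],"hand":1}]' 80
```

```text
clock: 2.15
position: [0.4214, -0.3198, 0.0045]
ee_rot: [0.0, 0.827, 0.562, 0.0]
contact_force: [0.6, 0.9, 0.3]
width: 0.0514
gripper_force: 0.0
clock: 2.82
position: [0.4218, -0.3204, 0.0061]
ee_rot: [0.002, 0.827, 0.562, 0.0]
contact_force: [-0.8, 0.7, 5.4]
width: 0.0146
gripper_force: 78.2
```

```bash
python3 -m handwheel '[{"translation":[0,0,-0.015],"angular":[0,0,0],"hand":1},{"translation":[0,0,-0.03],"angular":[0,0,0],"hand":1},{"translation":[0.033,-0.010,-0.020],"angular":[0,0,0],"hand":1},{"translation":[0.035,-0.011,-0.014],"angular":[0,0,0],"hand":1},{"translation":[0.036,-0.011,-0.014],"angular":[0,0,0],"hand":1},{"translation":[0.036,-0.011,-0.014],"angular":[0,0,0],"hand":1},{"translation":[0.036,-0.011,-0.014],"angular":[0,0,0],"hand":1},{"translation":[0.036,-0.011,-0.014],"angular":[0,0,0],"hand":1},{"translation":[0.036,-0.011,0],"angular":[0,0,0],"hand":1},{"translation":[0.036,-0.011,0],"angular":[0,0,0],"hand":1}]' 
python3 -m handwheel '[{"translation":[0.024,-0.010,0],"angular":[0,0,0],"hand":1},{"translation":[0,0,0],"angular":[0,0,7.1],"hand":1},{"translation":[0,0,0],"angular":[0,0,7.1],"hand":1},{"translation":[0,0,0],"angular":[0,0,7.1],"hand":1},{"translation":[0,0,0],"angular":[0,0,7.1],"hand":1},{"translation":[0,0,0],"angular":[0,0,7.1],"hand":1},{"translation":[0,0,0],"angular":[0,0,7.1],"hand":1},{"translation":[0,0,0],"angular":[0,0,7.1],"hand":1},{"translation":[0,0,0],"angular":[0,0,7.1],"hand":1},{"translation":[0,0,0],"angular":[0,0,0],"hand":1}]'
python3 - <<'E'
from h import *
st=manip.get_state();im=manip.get_image("wrist");cv2.imwrite("pics/w2.png",im[:,:,::-1])
A=rot(st["ee_rot"]);print(st["position"],A[:,0],st["qpos"],st["clock"])
m=seg(im,(3,150,80),(20,255,255),(0,0,512,384));n,l,s,_=cv2.connectedComponentsWithStats(m);k=1+s[1:,4].argmax();print(s[k])
v,u=np.nonzero(l==k);P=pt("wrist",np.c_[u,v],.031,st)[:,:2];rect=cv2.minAreaRect(P.astype(np.float32)*1000);print(rect,cv2.boxPoints(rect))
E
```

```text
clock: 3.65
position: [0.4454, -0.0219, 0.1414]
ee_rot: [0.002, 0.827, 0.562, 0.002]
contact_force: [0.5, 0.7, -0.2]
width: 0.0144
gripper_force: 78.3
clock: 4.48
position: [0.4443, 0.0025, 0.1401]
ee_rot: [0.0, 0.995, 0.1, 0.001]
contact_force: [-0.7, -0.6, 0.4]
width: 0.0147
gripper_force: 78.3
[0.44430382 0.00249264 0.14007377] [0.97994121 0.19928074 0.00155525] [-1.51230846e-01  1.55091113e-01  1.91416950e+00  2.51403197e-06
  1.07067610e+00  1.21894059e+00] 4.4833
[ 227   32   52   27 1205]
((550.0875854492188, 28.973403930664062), (17.302244186401367, 36.49373245239258), 13.136618614196777) [[537.5158    44.776596]
 [545.8099     9.237867]
 [562.65936   13.170212]
 [554.3653    48.70894 ]]
```

View pics/w2.png

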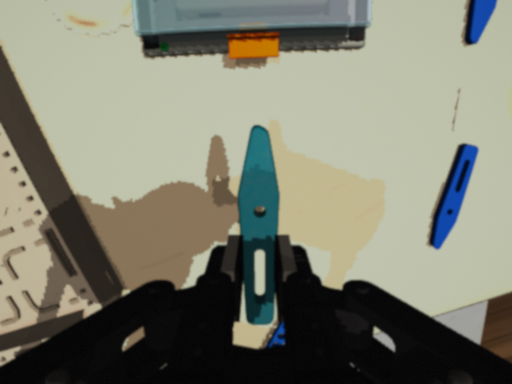

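The wrist view shows the tab at (254,46) with its outer edge near row 58. The blade tip is at (260,127), in line with it and a couple of degrees off in yaw.

```bash
python3 -m handwheel '[{"translation":[0,0,0.03],"angular":[0,0,-1.5],"hand":1},{"translation":[0,-0.002,0.035],"angular":[0,0,0],"hand":1},{"translation":[0,0,0.03],"angular":[0,0,0],"hand":1},{"translation":[0,0,0.017],"angular":[0,0,0],"hand":1},{"translation":[0,0,0.007],"angular":[0,0,0],"hand":1},{"translation":[0.015,0,0],"angular":[0,0,0],"hand":1},{"translation":[0.012,0,0],"angular":[0,0,0],"hand":1},{"translation":[0,0,0],"angular":[0,0,0],"hand":1}]' 
python3 - <<'E'
from h import *
st=manip.get_state();im=manip.get_image("wrist")
A=rot(st["ee_rot"]);print(st["position"],A[:,0])
s=manip.get_image("side")[130:260,170:320]
cv2.imwrite("pics/w3.png",np.vstack([im[:260],cv2.resize(s,None,fx=2.6,fy=2.6)[:, :512][:338] if 0 else cv2.copyMakeBorder(cv2.resize(s,(390,338),interpolation=2),0,0,0,122,0)])[:,:,::-1])
E
```

```text
clock: 5.2
position: [0.4748, 0.0104, 0.0216]
ee_rot: [0.001, 0.993, 0.115, 0.003]
contact_force: [1.2, -0.9, -0.4]
width: 0.0146
gripper_force: 78.3
[0.47481612 0.01040052 0.02157607] [0.97356109 0.22833226 0.00657142]
```

View pics/w3.png

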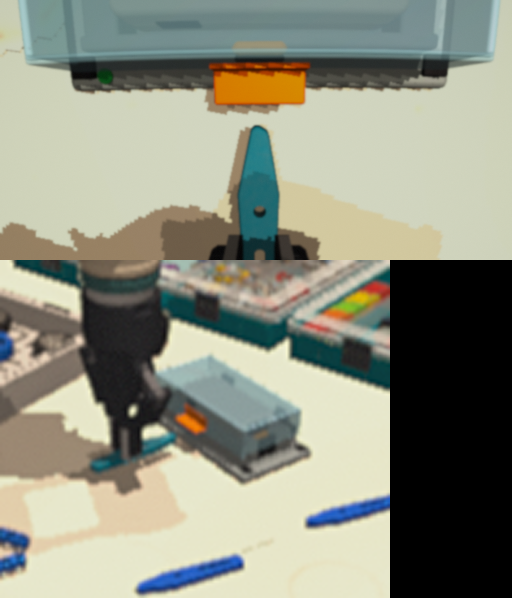

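The blade tip at (259,126) is centred on the tab, whose edge is at (260,103). The gap is about 9 mm and the tip is below tab height, so I can insert and lift.

```bash
python3 -m handwheel '[{"translation":[0.010,0,0],"angular":[0,0,0],"hand":1},{"translation":[0.009,0,0],"angular":[0,0,0],"hand":1},{"translation":[0,0,0],"angular":[0,0,0],"hand":1}]' 110
python3 -m handwheel '[{"translation":[0,0,-0.004],"angular":[0,0,0],"hand":1},{"translation":[0,0,-0.004],"angular":[0,0,0],"hand":1},{"translation":[0,0,-0.004],"angular":[0,0,0],"hand":1},{"translation":[0,0,-0.004],"angular":[0,0,0],"hand":1}]'
python3 -m handwheel '[{"translation":[0,0,-0.004],"angular":[0,0,0],"hand":1},{"translation":[0,0,-0.004],"angular":[0,0,0],"hand":1},{"translation":[0,0,-0.004],"angular":[0,0,0],"hand":1},{"translation":[0,0,0],"angular":[0,0,0],"hand":1},{"translation":[0,0,0],"angular":[0,0,0],"hand":1},{"translation":[-0.02,0,0],"angular":[0,0,0],"hand":1},{"translation":[-0.03,0,0],"angular":[0,0,0],"hand":1},{"translation":[0,0,0],"angular":[0,0,0],"hand":1}]'
python3 - <<'E'
from h import *
st=manip.get_state();im=manip.get_image("wrist")
s=manip.get_image("side")[130:260,170:320]
cv2.imwrite("pics/w4.png",np.vstack([im[:260],cv2.copyMakeBorder(cv2.resize(s,(390,338),interpolation=2),0,0,0,122,0)])[:,:,::-1])
E
```

```text
clock: 5.55
position: [0.4917, 0.0149, 0.0211]
ee_rot: [0.0, 0.993, 0.114, 0.002]
contact_force: [1.0, -0.0, -0.4]
width: 0.0129
gripper_force: 108.0
clock: 5.88
position: [0.4882, 0.0149, 0.0368]
ee_rot: [-0.0, 0.993, 0.114, -0.0]
contact_force: [-0.0, 1.0, -0.2]
width: 0.013
gripper_force: 108.6
clock: 6.55
position: [0.4322, 0.0039, 0.0471]
ee_rot: [-0.001, 0.993, 0.114, -0.005]
contact_force: [-1.2, 0.3, 0.2]
width: 0.0128
gripper_force: 108.7
```

View pics/w4.png

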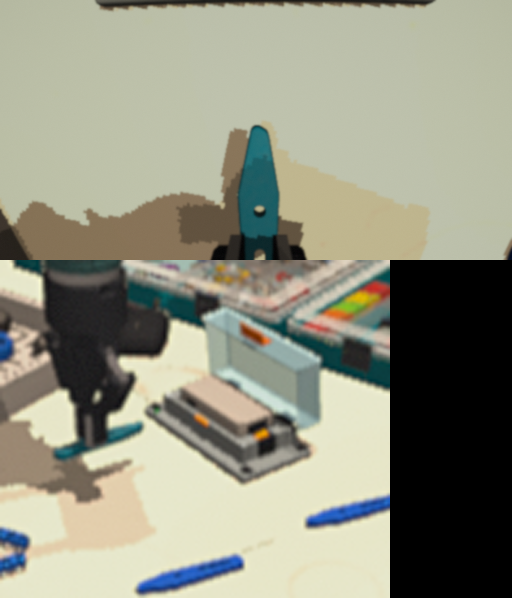

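The cover is fully open, with its tab up at (255,335) in the picture, and the battery is visible in the well. Next I pick a free spot to lay the tool down.

```bash
python3 - <<'E'
from h import *
print(pt("scene",[(137,248),(163,256),(205,240),(200,257),(165,240),(244,259),(278,245),(298,227),(328,216),(128,213)],.005)[:,:2].round(3))
a=manip.get_image("scene")[135:335,120:360]
cv2.imwrite("pics/c2.png",cv2.resize(a,None,fx=3,fy=3,interpolation=cv2.INTER_CUBIC)[:,:,::-1])
E
```

```text
[[ 0.179 -0.019]
 [ 0.233 -0.073]
 [ 0.351 -0.073]
 [ 0.319 -0.118]
 [ 0.254 -0.026]
 [ 0.42  -0.174]
 [ 0.52  -0.173]
 [ 0.597 -0.144]
 [ 0.692 -0.147]
 [ 0.189  0.111]]
```

View pics/c2.png

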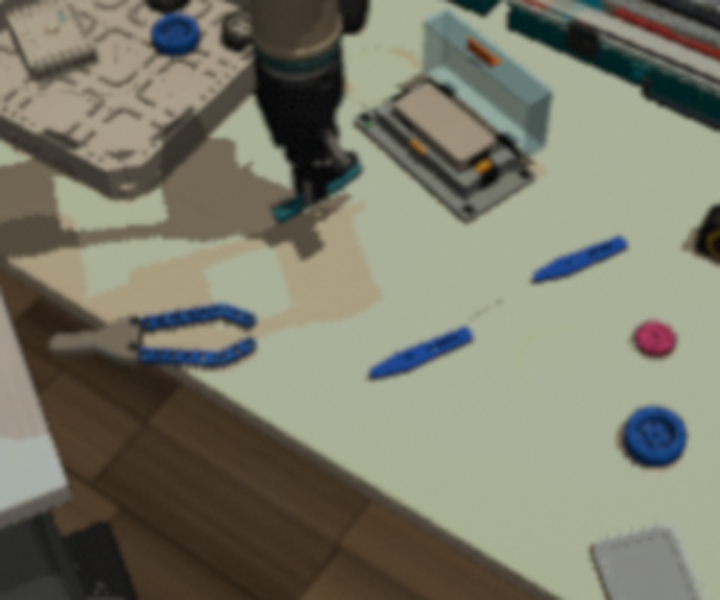

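```bash
python3 -m handwheel '[{"translation":[-0.010,0.026,0],"angular":[0,0,0],"hand":1},{"translation":[-0.010,0.027,0],"angular":[0,0,0],"hand":1},{"translation":[-0.010,0.027,0],"angular":[0,0,0],"hand":1},{"translation":[0,0,0.02],"angular":[0,0,0],"hand":1},{"translation":[0,0,0.01],"angular":[0,0,0],"hand":1},{"translation":[0,0,0.005],"angular":[0,0,0],"hand":1},{"translation":[0,0,0.003],"angular":[0,0,0],"hand":1},{"translation":[0,0,0.002],"angular":[0,0,0],"hand":1},{"translation":[0,0,0],"angular":[0,0,0],"hand":1}]'
```

```text
clock: 7.45
position: [0.4293, -0.081, 0.0083]
ee_rot: [0.0, 0.993, 0.114, 0.0]
contact_force: [0.0, -0.2, -0.5]
width: 0.0129
gripper_force: 108.7
```

```bash
python3 -m handwheel '[{"translation":[0,0,0.002],"angular":[0,0,0],"hand":1},{"translation":[0,0,0],"angular":[0,0,0],"hand":0.9},{"translation":[0,0,0],"angular":[0,0,0],"hand":0.6},{"translation":[0,0,0],"angular":[0,0,0],"hand":0.4},{"translation":[0,0,0],"angular":[0,0,0],"hand":0.4},{"translation":[0,0,0],"angular":[0,0,0],"hand":0.4}]' 30
python3 -m handwheel '[{"translation":[0,0,-0.02],"angular":[0,0,0],"hand":0.4},{"translation":[0,0,-0.035],"angular":[0,0,0],"hand":0.4},{"translation":[0,0,-0.035],"angular":[0,0,0],"hand":0.4},{"translation":[0,0,-0.035],"angular":[0,0,0],"hand":0.6},{"translation":[0,0,-0.02],"angular":[0,0,0],"hand":1},{"translation":[0.02,-0.035,0],"angular":[0,0,0],"hand":1},{"translation":[0.02,-0.035,0],"angular":[0,0,0],"hand":1},{"translation":[0.02,-0.035,0],"angular":[0,0,0],"hand":1},{"translation":[0.005,-0.005,0],"angular":[0,0,0],"hand":1},{"translation":[0,0,0],"angular":[0,0,0],"hand":1}]' 30
python3 - <<'E'
from h import *
st=manip.get_state();im=manip.get_image("wrist");A=rot(st["ee_rot"]);print(st["position"],A[:,0])
s=manip.get_image("scene")[145:245,190:310]
cv2.imwrite("pics/w5.png",np.hstack([im[:384],cv2.copyMakeBorder(cv2.resize(s,(288,240),interpolation=2),0,144,0,0,0)])[:,:,::-1])
E
```

```text
clock: 7.95
position: [0.4289, -0.0812, 0.0065]
ee_rot: [0.0, 0.993, 0.114, 0.0]
contact_force: [0.5, -1.3, -0.0]
width: 0.0514
gripper_force: 0.0
clock: 8.78
position: [0.4678, 0.0427, 0.1514]
ee_rot: [-0.0, 0.993, 0.116, 0.0]
contact_force: [0.7, 0.2, 0.7]
width: -0.0004
gripper_force: 0.0
[0.46779813 0.04266912 0.15139726] [9.73001391e-01 2.30797427e-01 9.17123733e-04]
```

View pics/w5.png

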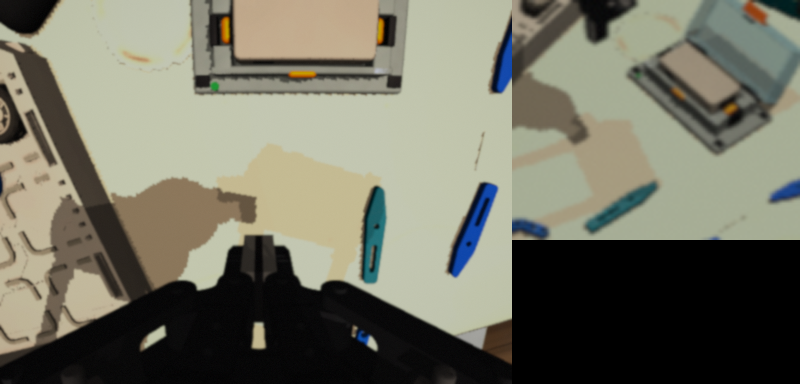

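The wrist view shows the tool lying flat at (374,235), clear of the dock. The battery's front top edge runs from (234,57) to (378,57), and the dock's base front corners are at (195,93) and (402,93).

```bash
python3 - <<'E'
from h import *
st=manip.get_state();A=rot(st["ee_rot"])
B=pt("wrist",[(234,57),(378,57)],.045,st);D=pt("wrist",[(195,93),(402,93)],.010,st)
for P,o,w in((B,.024,.104),(D,.046,.176)):
    d=P[0]-P[1];L=np.linalg.norm(d);d/=L;n=np.array([d[1],-d[0],0]);c=P.mean(0)+o*n
    print(L,w,"yaw",np.degrees(np.arctan2(n[1],n[0])),"center",c,"tool delta",(A.T@(c-st["position"])).round(4))
E
```

```text
0.10374262288802422 0.104 yaw 13.685686185296568 center [0.59568903 0.03623219 0.045     ] tool delta [0.1249 0.0333 0.106 ]
0.1746682365166498 0.176 yaw 13.503868028369649 center [0.59340787 0.03587661 0.01      ] tool delta [0.1226 0.0331 0.141 ]
```

```bash
python3 -m handwheel '[{"translation":[0.031,0.008,0],"angular":[0,0,0],"hand":1},{"translation":[0.031,0.008,0],"angular":[0,0,0],"hand":1},{"translation":[0.031,0.008,0],"angular":[0,0,0],"hand":1},{"translation":[0.031,0.009,0],"angular":[0,0,0],"hand":1},{"translation":[0,0,0.03],"angular":[0,0,0],"hand":1},{"translation":[0,0,0.03],"angular":[0,0,0],"hand":1},{"translation":[0,0,0.02],"angular":[0,0,0],"hand":1},{"translation":[0,0,0.01],"angular":[0,0,0],"hand":1},{"translation":[0,0,0.004],"angular":[0,0,0],"hand":1},{"translation":[0,0,0],"angular":[0,0,0],"hand":1}]' 60
python3 - <<'E'
from h import *
st=manip.get_state();A=rot(st["ee_rot"]);print(A.T@(np.array([.595,.0361,.045])-st["position"]))
E
```

```text
clock: 9.72
position: [0.5948, 0.0354, 0.0568]
ee_rot: [0.0, 0.994, 0.113, -0.001]
contact_force: [0.2, -1.1, -0.2]
width: 0.0002
gripper_force: 0.0
[ 0.00033854 -0.00063153  0.01179564]
```

Centred. Pressing now in small steps.

```bash
python3 -m handwheel '[{"translation":[0,-0.0006,0.006],"angular":[0,0,0],"hand":1},{"translation":[0,0,0.003],"angular":[0,0,0],"hand":1},{"translation":[0,0,0.002],"angular":[0,0,0],"hand":1},{"translation":[0,0,0],"angular":[0,0,0],"hand":1}]'
for i in 1; do python3 -m handwheel '[{"translation":[0,0,0.0015],"angular":[0,0,0],"hand":1},{"translation":[0,0,0],"angular":[0,0,0],"hand":1}]'; done
python3 -m handwheel '[{"translation":[0,0,0.0015],"angular":[0,0,0],"hand":1},{"translation":[0,0,0],"angular":[0,0,0],"hand":1}]'
python3 -m handwheel '[{"translation":[0,0,0.0015],"angular":[0,0,0],"hand":1},{"translation":[0,0,0],"angular":[0,0,0],"hand":1}]'
```

```text
clock: 10.05
position: [0.5954, 0.0373, 0.0467]
ee_rot: [0.0, 0.993, 0.114, 0.0]
contact_force: [-0.9, -0.5, -0.5]
width: 0.0002
gripper_force: 0.0
clock: 10.22
position: [0.5957, 0.0373, 0.0453]
ee_rot: [0.0, 0.993, 0.114, 0.001]
contact_force: [0.3, 0.7, 1.5]
width: -0.0002
gripper_force: 0.4
clock: 10.38
position: [0.596, 0.0373, 0.0449]
ee_rot: [0.0, 0.993, 0.114, 0.001]
contact_force: [-1.2, -0.7, 7.7]
width: -0.0001
gripper_force: 3.8
clock: 10.55
position: [0.5963, 0.0371, 0.0436]
ee_rot: [0.0, 0.993, 0.114, 0.001]
contact_force: [-1.5, 0.4, 8.5]
width: -0.0002
gripper_force: 3.8
```

```bash
python3 -m handwheel '[{"translation":[0,0,0.0015],"angular":[0,0,0],"hand":1},{"translation":[0,0,0],"angular":[0,0,0],"hand":1}]'
python3 -m handwheel '[{"translation":[0,0,0.0015],"angular":[0,0,0],"hand":1},{"translation":[0,0,0],"angular":[0,0,0],"hand":1}]'
python3 -m handwheel '[{"translation":[0,0,0.0015],"angular":[0,0,0],"hand":1},{"translation":[0,0,0],"angular":[0,0,0],"hand":1}]'
python3 -m handwheel '[{"translation":[0,0,0.0015],"angular":[0,0,0],"hand":1},{"translation":[0,0,0],"angular":[0,0,0],"hand":1}]'
```

```text
clock: 10.72
position: [0.5963, 0.0372, 0.0414]
ee_rot: [0.0, 0.993, 0.114, 0.001]
contact_force: [-0.9, -0.1, 5.8]
width: 0.0001
gripper_force: 2.9
clock: 10.88
position: [0.5965, 0.0373, 0.0412]
ee_rot: [0.0, 0.993, 0.114, 0.002]
contact_force: [-1.9, -0.2, 12.6]
width: -0.0
gripper_force: 6.3
clock: 11.05
position: [0.5967, 0.0374, 0.0404]
ee_rot: [0.0, 0.993, 0.114, 0.002]
contact_force: [-2.3, 0.6, 16.9]
width: 0.0001
gripper_force: 8.0
clock: 11.22
position: [0.5969, 0.037, 0.0376]
ee_rot: [0.001, 0.993, 0.114, 0.002]
contact_force: [1.0, -0.8, 1.2]
width: 0.0002
gripper_force: 0.8
```

```bash
python3 -m handwheel '[{"translation":[0,0,0.0015],"angular":[0,0,0],"hand":1},{"translation":[0,0,0],"angular":[0,0,0],"hand":1}]'
python3 -m handwheel '[{"translation":[0,0,0.0015],"angular":[0,0,0],"hand":1},{"translation":[0,0,0],"angular":[0,0,0],"hand":1}]'
python3 -m handwheel '[{"translation":[0,0,0.0012],"angular":[0,0,0],"hand":1},{"translation":[0,0,0],"angular":[0,0,0],"hand":1}]'
```

```text
clock: 11.38
position: [0.5966, 0.0371, 0.0363]
ee_rot: [0.0, 0.993, 0.114, 0.002]
contact_force: [-1.3, -0.7, 12.5]
width: -0.0002
gripper_force: 6.4
clock: 11.55
position: [0.5966, 0.0371, 0.0363]
ee_rot: [0.001, 0.993, 0.114, 0.002]
contact_force: [-4.9, -0.5, 22.7]
width: 0.0001
gripper_force: 10.7
clock: 11.72
position: [0.5966, 0.0371, 0.0362]
ee_rot: [0.001, 0.993, 0.114, 0.002]
contact_force: [-6.6, -0.6, 28.2]
width: 0.0005
gripper_force: 14.1
```

It sits rigid at 36 mm, so it has bottomed out. I'll ease the push to about 20 N and check that it is level.

```bash
python3 -m handwheel '[{"translation":[0,0,-0.001],"angular":[0,0,0],"hand":1},{"translation":[0,0,0],"angular":[0,0,0],"hand":1},{"translation":[0,0,0],"angular":[0,0,0],"hand":1},{"translation":[0,0,0],"angular":[0,0,0],"hand":1}]'
python3 - <<'E'
from h import *
s=manip.get_image("side")[150:240,200:310];t=manip.get_image("scene")[140:230,210:320]
cv2.imwrite("pics/f.png",np.hstack([cv2.resize(x,(396,324),interpolation=2) for x in(s,t)])[:,:,::-1])
st=manip.get_state();print(st["contact_force"],st["moment"],st["position"],st["clock"])
E
```

```text
clock: 12.05
position: [0.5966, 0.0371, 0.0363]
ee_rot: [0.001, 0.993, 0.114, 0.002]
contact_force: [-4.5, -0.2, 21.9]
width: -0.0002
gripper_force: 11.2
[-3.37593964 -0.75760452 22.0281686 ] [-0.15607715  0.64173701 -0.00117182] [0.5966147  0.03707848 0.03627395] 12.15
```

View pics/f.png

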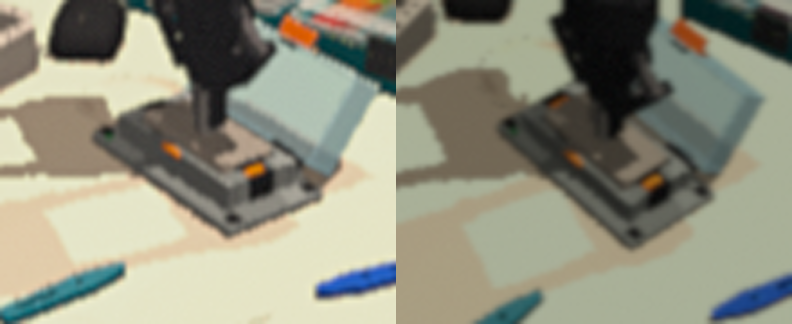

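The battery is level and low in the well, and the orange catches stand over both ends. The cover is open, and the tool lies flat clear of the dock.

```bash
python3 -c "
from rig import manip
print(manip.sign_off())"
```

```text
the job is handed in; nothing more can be done
None
```

The job is handed in at about 12 s of the 61 s allowed: I levered the cover open with the teal tool, laid the tool flat clear of the dock, and pressed the battery home (level, top at 36 mm), still holding about 22 N on it.

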